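Slide the cover over the casting form and lock its quarter-turn fastener

ROBOT

A 7-joint arm with a two-finger parallel gripper is mounted at the origin on the work surface. World frame = base frame: x ahead of the robot, y to its left, z up, the work surface at z = 0. Lengths are in m, angles in rad, forces in N, time in s.
With the tool pointing down it reaches from about 0.35 to 0.9 m from the base axis. Payload 8.1 kg.
Tool frame: the origin (TCP) lies on the centre line of the jaws, within the pads' length; the fingertips stand 14 mm ahead of it and the grasp point (between the pads) lies 5 mm behind it; z points along the fingers, y is the direction in which the jaws open and shut (so a half turn about z gives the same grasp; the last joint's range is limited). The gripper opens to 92 mm and grips with 3 to 60 N. Pads are 19 mm wide; open, the fingers measure 130 mm over their backs; the gripper's body (75 mm by 190 mm) begins 47 mm behind the grasp point.
Start: joints at [1.092, 0.434, 0.025, 1.573, -0.012, 1.134, -0.075], TCP at [0.229, -0.581, 0.212] pointing down, gripper open.
Joint ranges: [-2.62, 2.62], [-0.44, 2.09], [-1.27, 1.32], [0.08, 2.57], [-1.32, 4.46], [0.12, 2], [-2.74, 2.74]. Speed limits (rad/s): [2.22, 2.22, 3.01, 3.01, 3.14, 3.14, 3.14].

INTERFACE

Orientations are given as a rotation vector (axis times angle).
In Python, from cell import observe, eyes, arm gives the robot as it stands.
- The arm moves only by the tool step_arm, never from a script. Its argument "series" is a list that holds one entry, the list of rows, each a list of 5 numbers: the finger opening in m, from 0 to 0.0918, then the shift along the world's x, y, z in m, then the turn about the world's z in degrees. In form: [[[hand, dx, dy, dz, spin], ...]]. A call has 1 to 20 rows; each row is the pose to reach, as a shift and turn from the pose measured when the call began; what a row does not reach only later rows make up. A row lasts 1/12 s, in which the tool goes at most 41.7 mm and 7.16 degrees, less where a joint would pass 70% of its speed; a pose out of reach is approached as far as the arm can. A call with a gripper value outside its range is refused whole. The fingers move at their own pace and stop on an object; "squeeze" is the grip in N (left out, the last holds). Time passes only in rows, so rows that repeat a pose let the fingers close. It gives the time, the measured TCP pose, the force and the opening at its end, in the units of the state.
- observe(): the state, without advancing time (a new reading comes with each control period).
- eyes.get_image(name): name is "side" or "top"; returns (picture, depth): 420x560x3 uint8, red, green, blue; 420x560 float32, m along the optical axis (not along the pixel's ray), 0 where there is no reading.
- eyes.camera_params(name): a dict with "intrinsics" (3x3 intrinsics, pixels), "position" and "attitude" of the camera in the world. Camera axes: x right, y down, z forward; pixel columns grow to the right and rows downward; lengths in m; the calibration is good to about 2 mm. A picture is of the moment at which its call begins. camera_params takes no time and is no camera call.
- arm.sign_off(): hands the job in, once; it reports no verdict.
The state is a dict: "clock": time; "joints": joint angles; "dq": joint speeds; "joint_efforts": joint torques, N m; "position": TCP position; "ee_rot": TCP orientation; "force": force on the tool from outside, world axes, zero at the start; "ft_torque": the same for the moment, N m; "width": opening from 0.0 (shut) to 1.0 (fully open).
Only numpy, scipy, OpenCV 4.12 (cv2) and the standard library are available. Lean on these libraries where they do the work, as an engineer would, in place of code of your own. Each camera call takes 0.05 s, during which the arm holds its last target.

TASK

Close the empty casting form: with your fingertips push the loose white cover along its guides over the hole until it stops against the far batten, then set a fingertip in the slot of the round quarter-turn fastener and turn it clockwise, seen from above, all the way to its stop, so that its steel tongue lies across behind the cover. Only push the cover, do not lift it, and leave the offcut, brush and trowel where they are; finish with the hand clear.

Things in the scene. Friction and masses are not known exactly. Their poses are not given: they have to be found in the camera images.
- form: Casting form: fixed plywood block, flat deck 60 mm above the table. Origin at table level; x is the way the cover slides to close (roughly away from the robot), y left, z up. Spans x -200..145, y -215..125 mm; mould hole x -10..90, y -70..70. Guide battens 7 mm high along x at y = +/-92.5..107.5; far stop batten 14 mm high, near face at x = 110. Position and yaw vary.
- cover: Loose cover: white melamine-faced board 140 mm (x) by 180 mm (y) by 18 mm thick, about 0.45 kg, flat on the deck between the guides (2.5 mm play each side). Origin at the centre of its underside, axes as the form's. It starts 115 to 150 mm short of home and slides under a few newtons; push on the near (-x) face of its cleat.
- cleat (a point): Centre of the cleat, a wooden bar 22 mm (x) by 100 mm (y) by 28 mm high fixed on the cover, 30 mm ahead (+x) of the cover's centre. This point is 92 mm above the table, 14 mm above the cover's upper face. Axes as the cover's.
- home (a point): Fixed point on the form where the cleat's centre lies when the cover is fully home against the far batten: x = 70, y = 0 mm in the form's frame, 92 mm above the table. Axes as the form's.
- slot (a point): Centre of the slot's floor in the fastener's round metal head (100 mm across), on its vertical turning axis: x = -43, y = -150 mm in the form's frame, 91 mm above the table. The slot runs straight across the head through the centre: 34 mm wide, open at both ends, 16 mm deep (head's top at 107 mm). The frame turns with the head: x along the slot towards the tongue's tip, z up.
- tongue (a point): Tip of the dark steel tongue under the head: 100 mm from the axis along the slot, 24 mm wide, 8 mm thick, its underside 9 mm above the deck. If the cover is far from home the tongue runs into its side; if it is a few millimetres short the tongue pushes it home.
- fastener (a joint): Angle of the fastener, rad, growing clockwise seen from above. 0: unlocked, tongue along the form's -x, beside the cover's path; 1.571: locked, at its stop, tongue along the form's +y, across behind the cover's near edge with 1 mm to spare. Starts at 0 to 0.25. Turning takes about 0.12 N m (4 N at 30 mm from the axis); it stays where it is left.
- offcut: A loose dark wood offcut 55 x 34 x 24 mm on the deck, on the far right part of the form beyond the fastener. Origin at the centre of its underside. Leave alone.
- brush: A loose brush lying on the table to the left of the form. Origin under its middle. Leave alone.
- trowel: A loose pointing trowel, steel blade and wooden handle, 300 mm long, lying on the table to the right of the form. Origin under the root of its blade. Leave alone.
Mind the look-alikes: they are no part of the job. There is more than one size of the cover; the job needs the largest.

How it is judged:
By the outcome, as a careful person would: the job done as asked, in the order asked, and still so for the second after the job is handed in, with the robot touching nothing.
It also fails if it takes over 51 s, if anything falls off the work surface, if the arm or the gripper's body presses on something with over 40 N, if the wrist force passes 120 N, or if a joint passes its speed limit or range.

## Working session

There is one attempt and no reset: what is moved stays moved. The work goes in short steps, Python scripts to look and compute and a tool call to move; the robot and the scene stay as the last step left them, time stands still between calls to the robot, and variables do not carry over. Pictures are saved under pics/ and viewed, and the job is handed in when it is done.

Besides the shell and the picture viewer there is one more tool, called after "Emit:" as name(argument=value, ...) on one line, values as JSON. step_arm: Moves the arm, as the interface text tells. Its arguments: {"type":"object","properties":{"series":{"type":"array"},"squeeze":{"type":"number"}},"required":["series"]}

```bash
mkdir -p pics; ls
python3 - <<'E'
from cell import observe, eyes, arm
import cv2,numpy as np
print(observe())
for n in("top","side"):
    im,d=eyes.get_image(n); cv2.imwrite(f"pics/{n}0.png",im[:,:,::-1]); np.savez(f"{n}0.npz",im=im,d=d)
    print(n,eyes.camera_params(n), (d==0).mean())
E
```

```text
pics
{'clock': 0.0, 'joints': array([ 1.09239938,  0.43523378,  0.02491971,  1.57410891, -0.01159915,
        1.13404011, -0.07510339]), 'dq': array([ 3.63219902e-04, -1.27961273e-03, -1.62749012e-03, -1.44514181e-03,
       -1.83874532e-04,  1.05217393e-03,  5.27942677e-06]), 'joint_efforts': array([-1.18067906e-04, -6.67853308e+01,  9.85243320e-01, -3.14461040e+01,
       -6.04958902e-02,  4.27199935e-02,  1.69178770e-04]), 'position': array([ 0.2291494 , -0.58087365,  0.21123313]), 'ee_rot': array([-3.08474442e+00, -5.86498421e-01,  6.77122126e-04]), 'force': array([0.34736003, 0.31005757, 0.00093554]), 'ft_torque': array([-0.03581746,  0.01408322,  0.03749536]), 'width': 1.0022266796896202}
top {'intrinsics': array([[484.98404779,   0.        , 278.96097167],
       [  0.        , 484.98404779, 210.68045773],
       [  0.        ,   0.        ,   1.        ]]), 'position': array([0.40555702, 0.1189218 , 1.26539592]), 'attitude': array([-2.15575784,  2.21155011, -0.11821109])} 0.00405187074829932
side {'intrinsics': array([[431.54216652,   0.        , 278.22283194],
       [  0.        , 431.54216652, 208.71050466],
       [  0.        ,   0.        ,   1.        ]]), 'position': array([0.02167001, 0.80072299, 0.78412888]), 'attitude': array([-0.72942014,  2.5314749 , -1.17306678])} 0.00407312925170068
```

View pics/top0.png

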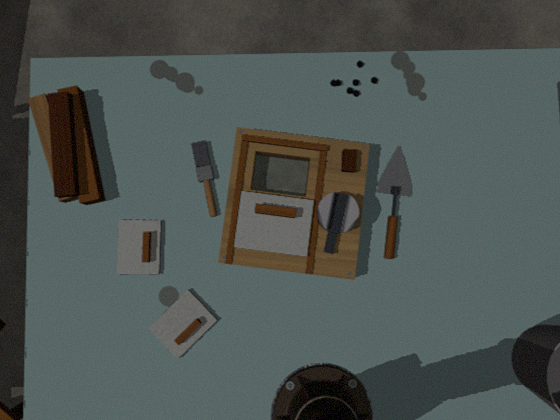

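View pics/side0.png

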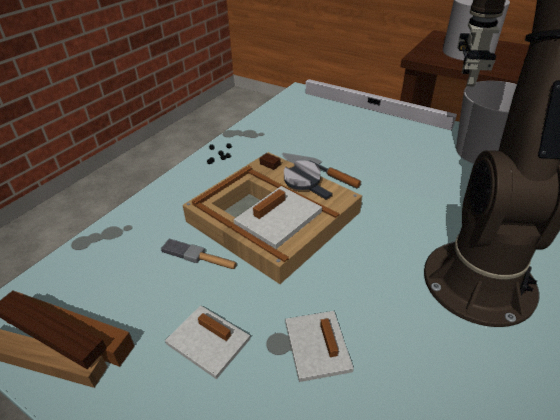

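The top view shows the form at about (295,200). There are three white covers: one in the form at (272,223), plus loose smaller ones at (139,247) and (183,323). The only fastener head is at (338,212), with its tongue pointing to (333,250). I choose the cover in the form because it is the largest and lies between the guides. Next I'll check a close crop and measure.

```bash
cat > h.py <<'E'
import numpy as np,cv2
from scipy.spatial.transform import Rotation as R
from cell import observe, eyes, arm
def ray(n,uv,z):
    p=eyes.camera_params(n);K=p["intrinsics"];M=R.from_rotvec(p["attitude"]).as_matrix()
    uv=np.atleast_2d(uv).astype(float)
    d=np.c_[(uv[:,0]-K[0,2])/K[0,0],(uv[:,1]-K[1,2])/K[1,1],np.ones(len(uv))]@M.T
    o=p["position"];return o+d*((z-o[2])/d[:,2])[:,None]
def proj(n,P):
    p=eyes.camera_params(n);K=p["intrinsics"];M=R.from_rotvec(p["attitude"]).as_matrix()
    q=(np.atleast_2d(P)-p["position"])@M@K.T
    return q[:,:2]/q[:,2:]
def cloud(n,d):
    p=eyes.camera_params(n);K=p["intrinsics"];M=R.from_rotvec(p["attitude"]).as_matrix()
    v,u=np.mgrid[:d.shape[0],:d.shape[1]]
    return np.dstack([(u-K[0,2])/K[0,0]*d,(v-K[1,2])/K[1,1]*d,d])@M.T+p["position"]
E
python3 - <<'E'
from h import *
z=np.load("top0.npz");im=z["im"];d=z["d"]
c=im[115:290,205:415];cv2.imwrite("pics/crop0.png",cv2.resize(c[:,:,::-1],None,fx=3.6,fy=3.3,interpolation=cv2.INTER_CUBIC)[:600,:800])
C=cloud("top",d);
for uv in[(300,270),(230,250),(275,235),(277,211),(338,199),(325,212),(355,215),(338,212),(333,245),(349,160),(283,175),(139,230)]:
    print(uv,C[uv[1],uv[0]].round(4),im[uv[1],uv[0]])
E
```

```text
(300, 270) [0.3657 0.0474 0.0575] [97 78 50]
(230, 250) [0.4195 0.2187 0.0673] [72 46 16]
(275, 235) [0.453  0.1073 0.0796] [112 109 110]
(277, 211) [0.5093 0.1013 0.1073] [72 47 20]
(338, 199) [ 0.5361 -0.0482  0.0942] [37 39 41]
(325, 212) [ 0.5041 -0.0139  0.1065] [98 95 96]
(355, 215) [ 0.4952 -0.0864  0.1039] [100 100 104]
(338, 212) [ 0.5048 -0.0478  0.0885] [41 41 49]
(333, 245) [ 0.4251 -0.0347  0.0728] [27 26 33]
(349, 160) [ 0.6333 -0.0802  0.0861] [43 23 15]
(283, 175) [0.6125 0.0816 0.0079] [64 71 60]
(139, 230) [0.4773 0.4553 0.0155] [110 111 108]
```

View pics/crop0.png

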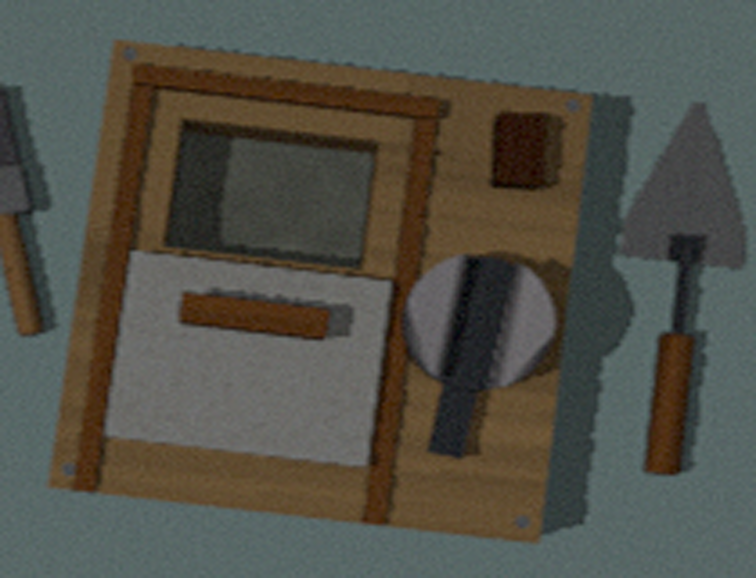

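```bash
cat >> h.py <<'E'
def rigid2(A,B):
    A=np.array(A);B=np.array(B);a=A.mean(0);b=B.mean(0)
    H=(A-a).T@(B-b);th=np.arctan2(H[0,1]-H[1,0],H[0,0]+H[1,1])
    M=np.array([[np.cos(th),-np.sin(th)],[np.sin(th),np.cos(th)]])
    return th,b-M@a,M
E
python3 - <<'E'
from h import *
z=np.load("top0.npz");im=z["im"];d=z["d"]
cr=np.array([(115,40),(593,95),(540,542),(50,487)])/[3.6,3.3]+[205,115]-.5*0
W=ray("top",cr,.06)[:,:2]
F=np.array([(.145,.125),(.145,-.215),(-.2,-.215),(-.2,.125)])
th,t,M=rigid2(F,W);print("form",th,np.degrees(th),t,"res mm",((F@M.T+t-W)*1e3).round(1))
# white masks
sat=im.max(2).astype(int)-im.min(2)
m=((sat<18)&(im.min(2)>75)).astype(np.uint8)
cs,_=cv2.findContours(m,cv2.RETR_EXTERNAL,cv2.CHAIN_APPROX_NONE)
for c in cs:
    if cv2.contourArea(c)<300: continue
    (cx,cy),(w,h),a=cv2.minAreaRect(c)
    zz=.078 if w*h>4500 else .107
    b=ray("top",cv2.boxPoints(((cx,cy),(w,h),a)),zz)[:,:2]
    print((cx,cy),w,h,a,"world",b.mean(0).round(4),"formframe",((b-t)@M).round(4).tolist(), "sides",np.linalg.norm(b[1]-b[0]),np.linalg.norm(b[2]-b[1]))
# cleat
hsv=cv2.cvtColor(im,cv2.COLOR_RGB2HSV)
m2=((hsv[...,0]<18)&(hsv[...,1]>140)&(im[...,0]>45)).astype(np.uint8);m2[:, :240]=0;m2[:,:][:200]=0;m2[225:]=0;m2[:,305:]=0
c=max(cv2.findContours(m2,cv2.RETR_EXTERNAL,cv2.CHAIN_APPROX_NONE)[0],key=cv2.contourArea)
r=cv2.minAreaRect(c);b=ray("top",cv2.boxPoints(r),.106)[:,:2];print("cleat",r,b.mean(0),((b-t)@M).round(4).tolist(),((b.mean(0)-t)@M))
# dark tongue
m3=((im.max(2)<52)&(sat<20)).astype(np.uint8);m3[:190]=0;m3[257:]=0;m3[:,:320]=0;m3[:,352:]=0
c=max(cv2.findContours(m3,cv2.RETR_EXTERNAL,cv2.CHAIN_APPROX_NONE)[0],key=cv2.contourArea)
print("dark",cv2.minAreaRect(c))
print("slot pred",t+M@[-.043,-.15],proj("top",np.r_[t+M@[-.043,-.15],.107]))
for q in [(430,455),(467,460),(505,258),(472,258),(447,378),(480,385)]:
    print(q,((ray("top",np.array(q)/[3.6,3.3]+[205,115],.077 if q[1]>400 else .107)[0,:2]-t)@M).round(4))
E
```

```text
form -0.14881113990087633 -8.526250260851057 [0.56806474 0.09469893] res mm [[ 0.8  0.4]
 [ 0.8 -0.5]
 [-1.1 -0.6]
 [-0.6  0.7]]
(487.5, 401.0) 143.0 36.0 -0.0 world [ 0.0436 -0.3909] formframe [[-0.5084, -0.391], [-0.4255, -0.383], [-0.3847, -0.7261], [-0.4683, -0.732]] sides 0.08328140400999869 0.3455513445111773
(291.0400085449219, 235.644775390625) 365.8617248535156 542.8271484375 88.9311752319336 world [0.4656 0.061 ] formframe [[0.2454, 0.6938], [0.4498, -0.6677], [-0.4536, -0.7474], [-0.6268, 0.5272]] sides 1.3767201310503527 0.9069637980016765
cleat ((275.2369689941406, 210.18307495117188), (40.18136978149414, 8.751951217651367), 7.4314093589782715) [0.51147667 0.10546772] [[-0.0678, 0.0505], [-0.0467, 0.0505], [-0.0473, -0.0461], [-0.0684, -0.0459]] [-0.05755927  0.00225988]
dark ((335.203857421875, 222.52163696289062), (14.725497245788574, 61.39023208618164), 11.768288612365723)
slot pred [ 0.5033006  -0.04726798] [[338.86850723 211.96189506]]
(430, 455) [-0.1441 -0.13  ]
(467, 460) [-0.1446 -0.1554]
(505, 258) [ 0.0041 -0.1603]
(472, 258) [ 0.0014 -0.1383]
(447, 378) [-0.0879 -0.1316]
(480, 385) [-0.0902 -0.154 ]
```

The crop confirms the big cover in the form, with its cleat at about crop (255,315). The head is at (480,320), with the slot and tongue pointing down-left. The form yaw is -8.53° with about 1 mm residual. The cover is about 127 mm short, and the fastener is at about 0.07 rad. I'll move above the push start now.

Emit:
step_arm(series=[[[0.045, 0.01, 0.029, 0.01, -2], [0.045, 0.022, 0.065, 0.02, -6], [0.045, 0.034, 0.1, 0.03, -10], [0.045, 0.046, 0.135, 0.03, -14], [0.045, 0.058, 0.17, 0.03, -18], [0.045, 0.07, 0.205, 0.03, -22], [0.045, 0.083, 0.242, 0.03, -26], [0.045, 0.095, 0.278, 0.03, -30], [0.045, 0.108, 0.314, 0.03, -30], [0.045, 0.12, 0.35, 0.03, -30], [0.045, 0.133, 0.387, 0.03, -30], [0.045, 0.146, 0.425, 0.03, -30], [0.045, 0.158, 0.46, 0.03, -30], [0.045, 0.17, 0.496, 0.03, -30], [0.045, 0.182, 0.531, 0.03, -30], [0.045, 0.195, 0.568, 0.03, -30], [0.045, 0.207, 0.603, 0.03, -30], [0.045, 0.219, 0.638, 0.03, -30], [0.045, 0.23, 0.67, 0.03, -30], [0.045, 0.237, 0.691, 0.03, -30]]], squeeze=20)

```text
clock: 1.77
position: [0.4664, 0.1137, 0.2412]
ee_rot: [-3.131, 0.228, 0.0]
force: [-0.5, -0.2, -0.4]
width: 0.493
```

```bash
cat >> h.py <<'E'
TH=-0.14881;T=np.array([.56806,.09470]);MF=np.array([[np.cos(TH),-np.sin(TH)],[np.sin(TH),np.cos(TH)]])
def st():
    s=observe();m=R.from_rotvec(s["ee_rot"]).as_matrix()
    print("t",round(s["clock"],2),"pos",s["position"].round(4),"form",((s["position"][:2]-T)@MF).round(4),"yaw_y",round(np.degrees(np.arctan2(m[1,1],m[0,1])),1),"zax",m[:,2].round(3),"F",s["force"].round(1),"M",s["ft_torque"].round(2),"w",round(s["width"]*.0918,4),"q",s["joints"].round(2))
def shift(fx,fy,z):
    p=observe()["position"];w=T+MF@[fx,fy];print("shift",(np.r_[w,z]-p).round(4))
E
python3 - <<'E'
from h import *
st();shift(-.103,0,.098)
im,d=eyes.get_image("side");cv2.imwrite("pics/side1.png",im[:,:,::-1])
E
```

```text
t 1.77 pos [0.4664 0.1137 0.2412] form [-0.1033  0.0037] yaw_y -98.3 zax [ 0.     0.003 -1.   ] F [-0.5 -0.2 -0.4] M [0.02 0.1  0.  ] w 0.0453 q [ 0.04  0.21 -0.46  1.84  0.1   1.11 -2.17]
shift [-0.0002 -0.0037 -0.1432]
```

View pics/side1.png

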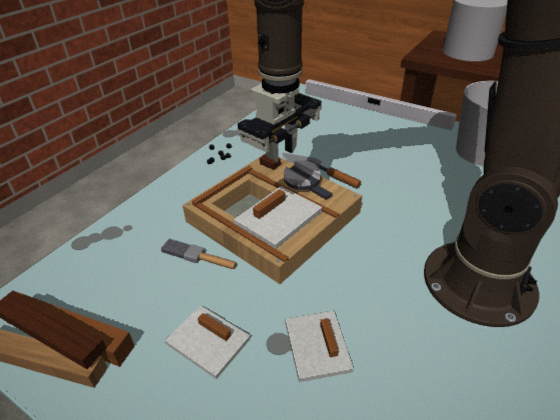

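Run:
```python
from h import *
print(proj("side",[.4664,.1137,.227]),proj("side",[.4664,.1137,.078]))
```

```text
[[282.21866386 165.84353676]] [[283.13799703 215.25813637]]
```

Emit:
step_arm(series=[[[0.045, 0, -0.004, -0.03, 0], [0.045, 0, -0.004, -0.06, 0], [0.045, 0, -0.004, -0.09, 0], [0.045, 0, -0.004, -0.115, 0], [0.045, 0, -0.004, -0.132, 0], [0.045, 0, -0.004, -0.142, 0], [0.045, 0, -0.004, -0.143, 0], [0.045, 0, -0.004, -0.143, 0], [0.045, 0.006, -0.005, -0.143, 0], [0.045, 0.012, -0.006, -0.143, 0], [0.045, 0.018, -0.0067, -0.143, 0], [0.045, 0.024, -0.0076, -0.143, 0], [0.045, 0.03, -0.0085, -0.143, 0], [0.045, 0.036, -0.0094, -0.143, 0], [0.045, 0.042, -0.0103, -0.143, 0], [0.045, 0.048, -0.0112, -0.143, 0], [0.045, 0.054, -0.0121, -0.143, 0]]])

```text
clock: 3.23
position: [0.5217, 0.1049, 0.0983]
ee_rot: [-3.129, 0.222, -0.001]
force: [0.6, -0.6, -1.5]
width: 0.489
```

Run:
```python
from h import *
st();shift(.044,0,.098)
im,d=eyes.get_image("side");cv2.imwrite("pics/side2.png",cv2.resize(im[80:290,160:440,::-1],None,fx=2.8,fy=2.8))
```

```text
t 3.23 pos [0.5217 0.1049 0.0983] form [-0.0473  0.0033] yaw_y -98.1 zax [ 0.001  0.005 -1.   ] F [ 0.6 -0.6 -1.5] M [ 0.08  0.02 -0.01] w 0.0449 q [ 0.01  0.45 -0.4   1.91  0.23  0.83 -2.23]
shift [ 0.0898 -0.0168 -0.0003]
```

View pics/side2.png

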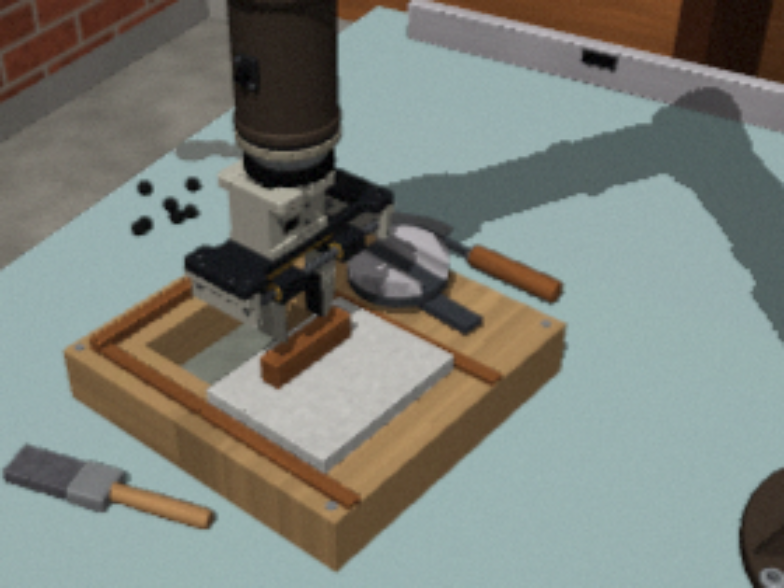

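Run:
```python
from h import *
f=lambda a:np.array(a)/2.8+[160,80]
W=ray("side",[f((303,338)),f((308,348))],.106);print(W,(W[:,:2]-T)@MF)
P=observe()["position"]
print((proj("side",[P-[0,0,.014],P,P+[0,0,.1]])-[160,80])*2.8)
im,d=eyes.get_image("top");cv2.imwrite("pics/top2.png",cv2.resize(im[115:290,205:415,::-1],None,fx=3.6,fy=3.3))
C=cloud("side",eyes.get_image("side")[1])
for q in [(320,290),(270,320),(285,335),(305,350),(380,390)]:
    u,v=f(q).astype(int);print(q,C[v,u].round(3),(C[v,u,:2]-T)@MF)
```

```text
[[0.51049221 0.11317281 0.106     ]
 [0.49884601 0.12262771 0.106     ]] [[-0.05967036  0.00973357]
 [-0.07258966  0.0173573 ]]
[[297.67975114 347.04804731]
 [297.07717131 335.1194731 ]
 [292.46842493 243.88546492]]
(320, 290) [0.511 0.084 0.143] [-0.05519424 -0.01865035]
(270, 320) [0.521 0.148 0.146] [-0.05432702  0.04541655]
(285, 335) [0.516 0.136 0.125] [-0.05809753  0.03325365]
(305, 350) [0.504 0.124 0.103] [-0.06768931  0.01953874]
(380, 390) [0.435 0.109 0.077] [-0.13422072 -0.00552586]
```

View pics/top2.png

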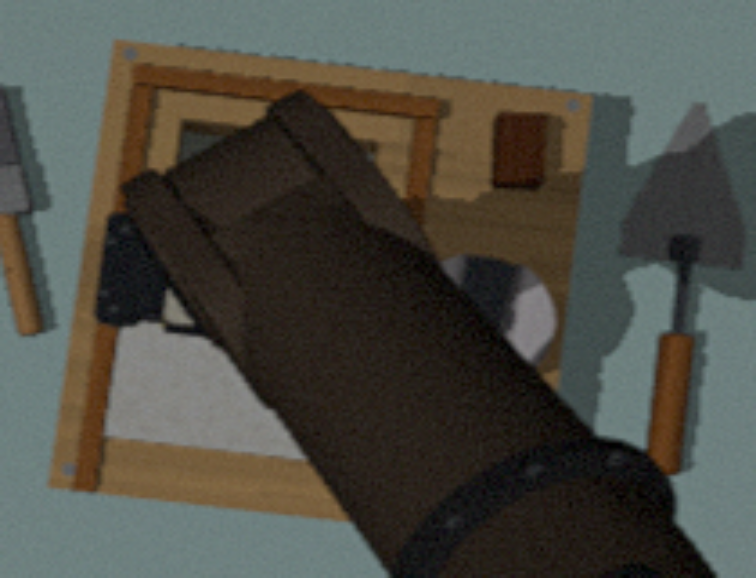

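Run:
```python
from h import *
im,d=eyes.get_image("side");C=cloud("side",d)
cv2.imwrite("pics/side3.png",cv2.resize(im[150:230,235:315,::-1],None,fx=7.4,fy=7.4,interpolation=cv2.INTER_NEAREST))
F=np.dstack([(C[...,:2]-T)@MF,C[...,2:]])*1e3
for v in range(178,216,3):
    print(v,[tuple(int(a) for a in F[v,u]) for u in range(248,292,5)])
st()
```

```text
178 [(-69, 81, 221), (-80, 76, 222), (-69, 50, 202), (-76, 40, 200), (-83, 31, 199), (-52, -18, 156), (-56, -32, 151), (19, -137, 57), (-35, -95, 106)]
181 [(-78, 90, 221), (-83, 80, 218), (-76, 57, 201), (-81, 46, 198), (-84, 32, 191), (-53, -17, 149), (-58, -30, 143), (7, -124, 59), (-31, -100, 91)]
184 [(-83, 95, 218), (-55, 54, 181), (-76, 58, 193), (-83, 48, 191), (33, -89, 57), (-53, -17, 139), (-58, -30, 134), (-2, -112, 61), (-32, -98, 82)]
187 [(-83, 96, 210), (-77, 75, 195), (-74, 57, 184), (-82, 48, 182), (20, -75, 60), (-52, -17, 129), (-57, -30, 124), (-26, -84, 78), (-18, -114, 56)]
190 [(-76, 90, 195), (-44, 44, 152), (-57, 41, 157), (32, -66, 49), (13, -67, 58), (-50, -19, 118), (-47, -41, 103), (-35, -74, 78), (-45, -83, 77)]
193 [(-74, 89, 185), (-83, 83, 186), (-58, 42, 149), (33, -67, 37), (17, -70, 44), (-46, -22, 104), (-57, -29, 105), (-64, -41, 102), (-53, -73, 77)]
196 [(85, -57, 7), (-41, 43, 132), (-57, 42, 139), (33, -66, 27), (-21, -30, 77), (-55, -12, 105), (-64, -21, 104), (-66, -38, 95), (-61, -64, 77)]
199 [(74, -45, 9), (63, -55, 8), (-58, 44, 132), 
[... 297 characters left out ...]
07), (-67, 18, 101), (-67, 1, 90), (-64, -20, 75), (-75, -28, 76), (-86, -34, 78)]
208 [(45, -16, 9), (-47, 52, 103), (-59, 46, 105), (-67, 37, 104), (-67, 19, 92), (-65, -1, 78), (-75, -8, 79), (-83, -19, 76), (-94, -25, 78)]
211 [(-24, 48, 78), (-45, 51, 92), (-65, 53, 104), (-66, 36, 93), (-67, 20, 83), (-72, 7, 77), (-83, 0, 78), (-90, -10, 76), (-101, -17, 76)]
214 [(-32, 57, 78), (-40, 47, 76), (-63, 52, 92), (-67, 38, 85), (-71, 24, 78), (-80, 15, 77), (-88, 6, 76), (-98, -1, 76), (-109, -7, 78)]
t 3.43 pos [0.521  0.1051 0.0982] form [-0.0481  0.0033] yaw_y -98.1 zax [ 0.     0.005 -1.   ] F [-0.2 -0.9  0.4] M [ 0.02 -0.02  0.06] w 0.0451 q [ 0.01  0.45 -0.4   1.91  0.23  0.83 -2.23]
```

View pics/side3.png

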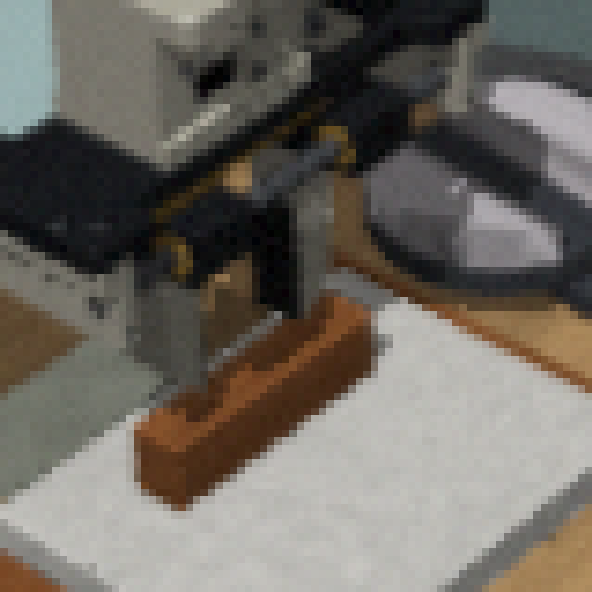

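The zoomed side view contradicts the reported height. The fingers (bottoms at about zoom (185,390) and (310,310)) hover above the cleat instead of standing behind it. Tip height is about 0.11, not 0.084, and the force is zero. The cover hasn't moved. I'll back off and measure the tip height from the images.

Emit:
step_arm(series=[[[0.045, -0.02, 0.002, 0, 0], [0.045, -0.04, 0.005, 0, 0], [0.045, -0.056, 0.006, 0, 0], [0.045, -0.056, 0.006, 0, 0], [0.045, -0.056, 0.006, 0, 0]]])

```text
clock: 3.85
position: [0.4643, 0.1112, 0.0984]
ee_rot: [-3.129, 0.221, -0.0]
force: [-0.0, 0.4, 0.4]
width: 0.49
```

Run:
```python
from h import *
st()
im,d=eyes.get_image("side");C=cloud("side",d)
cv2.imwrite("pics/side4.png",cv2.resize(im[150:240,235:325,::-1],None,fx=6.6,fy=6.6,interpolation=cv2.INTER_NEAREST))
F=np.dstack([(C[...,:2]-T)@MF,C[...,2:]])*1e3
for u in (262,264,266,268,270,284,286,288,290,292):
    print(u,[(v,)+tuple(int(a) for a in F[v,u]) for v in range(188,222,3)])
P=observe()["position"]
for y in(.0225,.0415,-.0225):
  w=P[:2]+MF@[-.0095,y];print("expected tip px",proj("side",np.r_[w,P[2]-.014]))
Z=C[...,2];print("table z",np.median(Z[330:400,400:440]),np.median(Z[150:200,150:180]))
```

```text
t 3.85 pos [0.4643 0.1112 0.0984] form [-0.1051  0.0009] yaw_y -98.1 zax [ 0.     0.005 -1.   ] F [-0.   0.4  0.4] M [-0.01 -0.02  0.03] w 0.045 q [-0.01  0.37 -0.42  2.03  0.21  0.77 -2.27]
262 [(188, -119, 89, 221), (191, -127, 97, 221), (194, -124, 95, 210), (197, -116, 87, 193), (200, -115, 87, 185), (203, -52, 25, 104), (206, -61, 34, 105), (209, -66, 40, 102), (212, -68, 42, 94), (215, -65, 40, 82), (218, -70, 46, 79), (221, -77, 53, 78)]
264 [(188, -122, 86, 221), (191, -130, 94, 221), (194, -130, 94, 213), (197, -128, 93, 203), (200, -120, 86, 186), (203, -122, 88, 180), (206, -66, 33, 107), (209, -66, 32, 97), (212, -67, 34, 89), (215, -67, 35, 80), (218, -72, 41, 76), (221, -80, 49, 77)]
266 [(188, -126, 84, 222), (191, -133, 91, 221), (194, -136, 95, 217), (197, -135, 95, 208), (200, -130, 90, 194), (203, -127, 87, 182), (206, -65, 24, 101), (209, -68, 27, 95), (212, -65, 26, 83), (215, -69, 30, 78), (218, -76, 37, 76), (221, -84, 46, 76)]
268 [(188, -129, 81, 221), (191, -136, 88, 221), (194, -141, 94, 219), (197, -139, 92, 208), (200, -132, 85, 192), (203, -134, 87, 186)
[... 1184 characters left out ...]
), (191, -105, -21, 140), (194, -105, -20, 132), (197, -105, -21, 122), (200, -105, -20, 113), (203, -85, -44, 78), (206, -95, -32, 80), (209, -97, -29, 74), (212, -108, -17, 77), (215, -116, -7, 78), (218, -123, 0, 78), (221, -128, 7, 75)]
292 [(188, -111, -21, 153), (191, -109, -23, 141), (194, -111, -21, 134), (197, -112, -20, 126), (200, -112, -20, 116), (203, -88, -48, 76), (206, -97, -37, 78), (209, -105, -28, 78), (212, -111, -21, 76), (215, -120, -10, 78), (218, -126, -2, 77), (221, -134, 6, 78)]
expected tip px [[281.01920763 219.06443798]]
expected tip px [[275.89719812 223.02531196]]
expected tip px [[292.74432488 209.99734981]]
table z -0.000674670966378299 -0.0025349528757367956
```

View pics/side4.png

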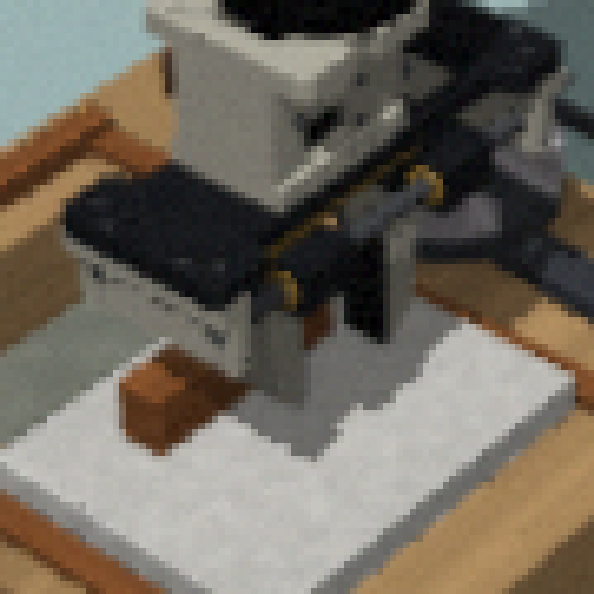

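The view shows the fingertips about 25 mm higher than reported: the lower end is at pixel row ~201.5 where 210 was expected, so z≈0.109. x and y agree. I'll lower by 24 mm and check again.

Emit:
step_arm(series=[[[0.045, 0, -0.001, -0.01, 0], [0.045, 0, -0.001, -0.018, 0], [0.045, 0, -0.001, -0.024, 0], [0.045, 0, -0.001, -0.024, 0], [0.045, 0, -0.001, -0.024, 0]]])

```text
clock: 4.32
position: [0.4648, 0.11, 0.0736]
ee_rot: [-3.129, 0.222, 0.002]
force: [-0.0, 0.5, 0.6]
width: 0.493
```

Run:
```python
from h import *
st()
im,d=eyes.get_image("side");C=cloud("side",d)
cv2.imwrite("pics/side5.png",cv2.resize(im[150:240,235:325,::-1],None,fx=6.6,fy=6.6,interpolation=cv2.INTER_NEAREST))
F=np.dstack([(C[...,:2]-T)@MF,C[...,2:]])*1e3
for u in (290,292):
    print(u,[(v,)+tuple(int(a) for a in F[v,u]) for v in range(198,218,2)])
```

```text
t 4.32 pos [0.4648 0.11   0.0736] form [-0.1044 -0.0002] yaw_y -98.1 zax [-0.001  0.005 -1.   ] F [-0.   0.5  0.6] M [ 0.07  0.03 -0.04] w 0.0453 q [-0.02  0.41 -0.41  2.06  0.24  0.72 -2.29]
290 [(198, -104, -22, 117), (200, -107, -18, 115), (202, -104, -21, 105), (204, -106, -19, 101), (206, -105, -20, 94), (208, -97, -29, 77), (210, -103, -22, 78), (212, -109, -16, 78), (214, -112, -12, 76), (216, -117, -6, 76)]
292 [(198, -108, -25, 117), (200, -109, -23, 113), (202, -110, -22, 107), (204, -110, -22, 101), (206, -111, -20, 96), (208, -110, -22, 88), (210, -105, -28, 75), (212, -111, -21, 76), (214, -117, -14, 77), (216, -120, -9, 76)]
```

View pics/side5.png

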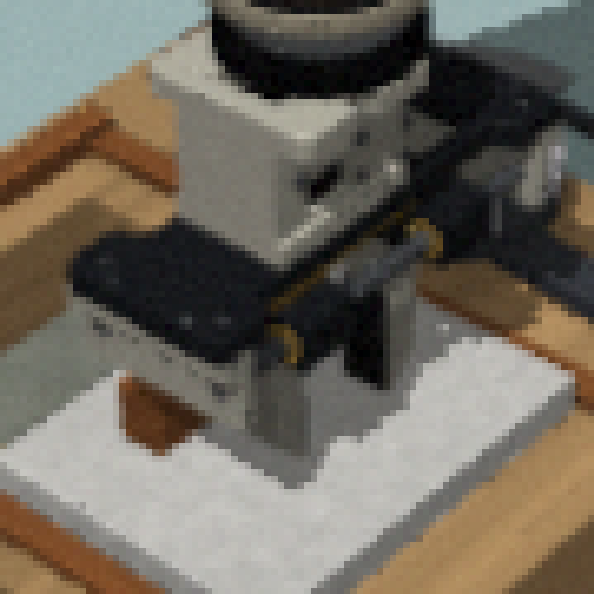

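Tips are at about 0.085 behind the cleat, just above the cover's face, with zero force. Now I'll push about 140 mm along the form's x.

Emit:
step_arm(series=[[[0.045, 0.006, -0.0009, 0, 0], [0.045, 0.012, -0.0018, 0, 0], [0.045, 0.018, -0.0027, 0, 0], [0.045, 0.024, -0.0036, 0, 0], [0.045, 0.03, -0.0045, 0, 0], [0.045, 0.037, -0.0055, 0, 0], [0.045, 0.045, -0.0067, 0, 0], [0.045, 0.053, -0.0079, 0, 0], [0.045, 0.061, -0.0091, 0, 0], [0.045, 0.069, -0.0103, 0, 0], [0.045, 0.077, -0.0115, 0, 0], [0.045, 0.085, -0.0127, 0, 0], [0.045, 0.093, -0.0139, 0, 0], [0.045, 0.101, -0.0151, 0, 0], [0.045, 0.109, -0.0163, 0, 0], [0.045, 0.117, -0.0175, 0, 0], [0.045, 0.124, -0.0186, 0, 0], [0.045, 0.13, -0.0195, 0, 0], [0.045, 0.135, -0.0202, 0, 0], [0.045, 0.138, -0.0207, 0, 0]]])

```text
clock: 6.03
position: [0.6023, 0.0897, 0.0739]
ee_rot: [-3.129, 0.221, 0.004]
force: [-8.0, 1.7, 6.5]
width: 0.49
```

Run:
```python
from h import *
st()
im,d=eyes.get_image("side")
cv2.imwrite("pics/side6.png",cv2.resize(im[80:290,160:440,::-1],None,fx=2.8,fy=2.8))
```

```text
t 6.03 pos [0.6023 0.0897 0.0739] form [0.0346 0.0002] yaw_y -98.1 zax [-0.003  0.005 -1.   ] F [-8.   1.7  6.5] M [0.31 1.73 0.01] w 0.045 q [ 0.02  0.58 -0.37  1.74  0.26  0.87 -2.17]
```

View pics/side6.png

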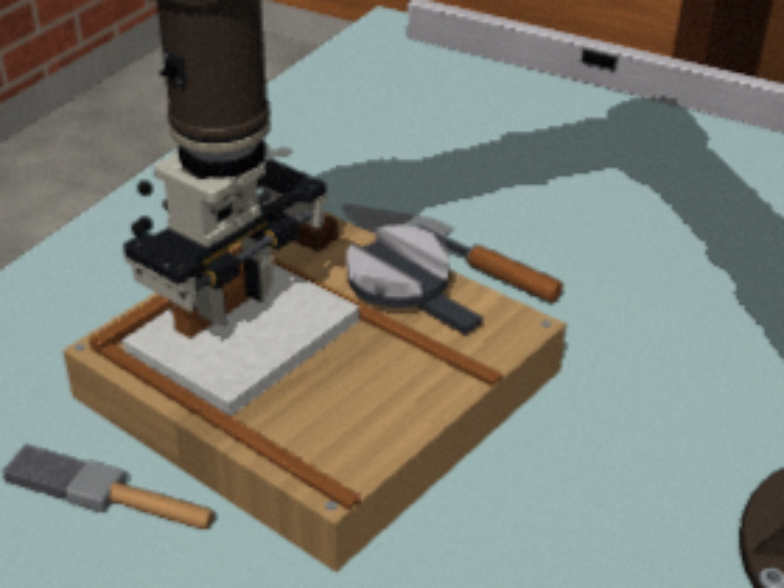

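The cover is sliding, with the cleat at crop (215,310). About 14 mm is left, so I'll go slowly to the stop.

Emit:
step_arm(series=[[[0.045, 0.002, -0.0003, 0.001, 0], [0.045, 0.004, -0.0006, 0.001, 0], [0.045, 0.006, -0.0009, 0.001, 0], [0.045, 0.008, -0.0012, 0.001, 0], [0.045, 0.01, -0.0015, 0.001, 0], [0.045, 0.012, -0.0018, 0.001, 0], [0.045, 0.0135, -0.002, 0.001, 0], [0.045, 0.0145, -0.0022, 0.001, 0], [0.045, 0.0155, -0.0023, 0.001, 0]]])

```text
clock: 6.83
position: [0.6161, 0.0877, 0.0748]
ee_rot: [-3.129, 0.222, 0.01]
force: [-14.0, 1.4, 7.5]
width: 0.49
```

```bash
python3 -c "
from h import *
st()"
```

```text
t 6.83 pos [0.6161 0.0877 0.0748] form [0.0486 0.0002] yaw_y -98.1 zax [-0.006  0.005 -1.   ] F [-14.    1.4   7.5] M [ 0.06  2.95 -0.43] w 0.045 q [ 0.02  0.6  -0.37  1.7   0.26  0.9  -2.16]
```

Force is rising, so it's near or at the stop. I'll press a bit more.

Emit:
step_arm(series=[[[0.045, 0.0015, -0.0002, 0, 0], [0.045, 0.0025, -0.0004, 0, 0], [0.045, 0.0035, -0.0005, 0, 0], [0.045, 0.0045, -0.0007, 0, 0], [0.045, 0.0045, -0.0007, 0, 0]]])

```text
clock: 7.25
position: [0.6163, 0.0879, 0.0747]
ee_rot: [-3.13, 0.221, 0.022]
force: [-18.3, 1.6, 12.6]
width: 0.489
```

```bash
python3 -c "
from h import *
st()"
```

```text
t 7.25 pos [0.6163 0.0879 0.0747] form [0.0487 0.0004] yaw_y -98.1 zax [-0.014  0.004 -1.   ] F [-18.3   1.6  12.6] M [ 0.04  4.02 -0.63] w 0.0449 q [ 0.02  0.61 -0.37  1.69  0.25  0.91 -2.16]
```

The arm stopped at form x=0.0487 (expected 0.0495) with force up to 18 N, so the cover is home. Next I'll back off, lift, and move over the fastener, turning the jaws along the slot.

Emit:
step_arm(series=[[[0.045, -0.01, 0.0015, 0, 0], [0.045, -0.02, 0.003, 0.002, 0], [0.045, -0.022, 0.003, 0.03, 0], [0.045, -0.022, 0.003, 0.06, 0], [0.045, -0.022, 0.003, 0.09, 0], [0.05, -0.03, -0.005, 0.1, 7], [0.05, -0.038, -0.016, 0.1, 14], [0.05, -0.046, -0.027, 0.1, 21], [0.05, -0.053, -0.038, 0.1, 28], [0.05, -0.06, -0.05, 0.1, 35], [0.05, -0.067, -0.062, 0.1, 42], [0.05, -0.075, -0.074, 0.1, 49], [0.05, -0.083, -0.087, 0.1, 56], [0.05, -0.09, -0.1, 0.1, 63], [0.05, -0.098, -0.112, 0.1, 70], [0.05, -0.106, -0.124, 0.1, 77], [0.05, -0.111, -0.132, 0.1, 83], [0.05, -0.113, -0.135, 0.1, 85.5], [0.05, -0.113, -0.135, 0.1, 85.5], [0.05, -0.113, -0.135, 0.1, 85.5]]])

```text
clock: 8.92
position: [0.5038, -0.0473, 0.1752]
ee_rot: [2.447, 1.957, -0.018]
force: [0.0, 0.7, 0.3]
width: 0.545
```

Run:
```python
from h import *
st();shift(-.043,-.15,.084)
for n in("side","top"):
    im,d=eyes.get_image(n)
    if n=="side": cv2.imwrite("pics/side7.png",cv2.resize(im[80:290,160:440,::-1],None,fx=2.8,fy=2.8))
    else: cv2.imwrite("pics/top7.png",cv2.resize(im[115:290,205:415,::-1],None,fx=3.6,fy=3.3))
```

```text
t 8.92 pos [ 0.5038 -0.0473  0.1752] form [-0.0425 -0.15  ] yaw_y -12.7 zax [-0.004 -0.014 -1.   ] F [0.  0.7 0.3] M [-0.07 -0.11  0.01] w 0.05 q [ 0.56  0.38 -0.75  1.86  0.32  1.03 -0.55]
shift [-0.0005  0.     -0.0912]
```

View pics/side7.png

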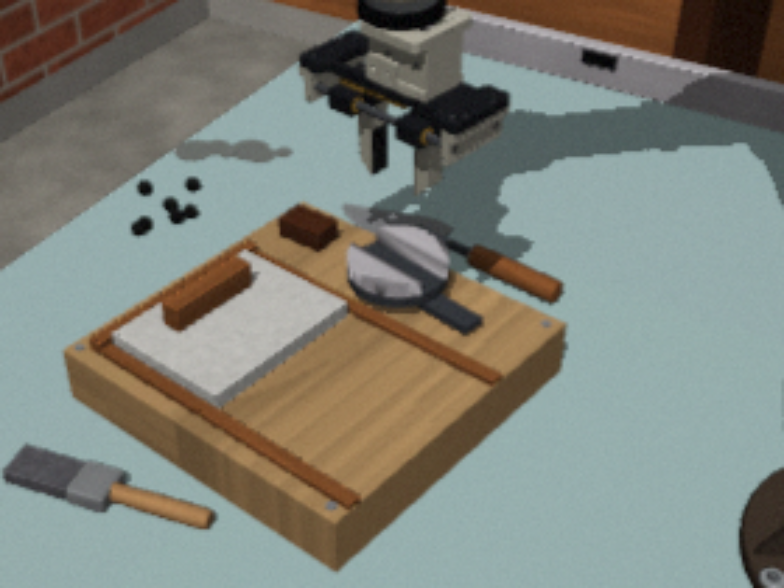

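View pics/top7.png

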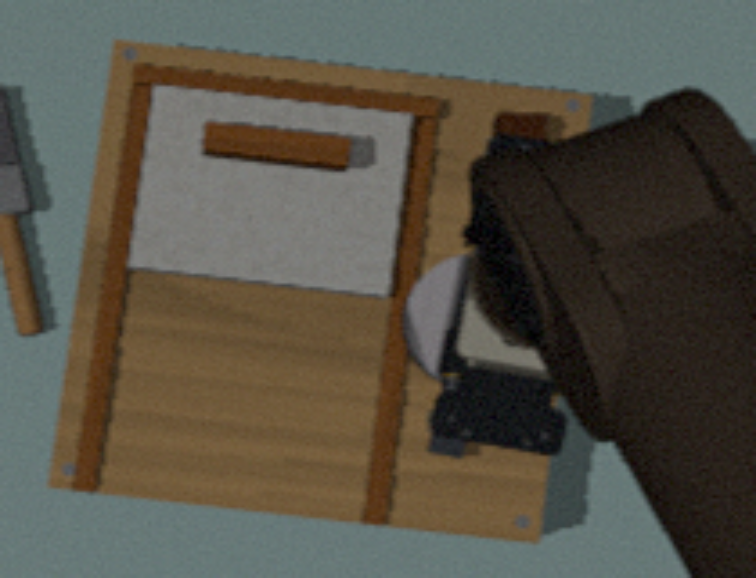

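Both views show the cover flush against the far batten. In the top crop its top edge runs along the batten and its near edge is at about y=285. The gripper is aligned over the slot. Now I'll descend into the slot.

Emit:
step_arm(series=[[[0.05, 0, 0, -0.03, 0], [0.05, 0, 0, -0.055, 0], [0.05, 0, 0, -0.068, 0], [0.05, 0, 0, -0.076, 0], [0.05, 0, 0, -0.083, 0], [0.05, 0, 0, -0.089, 0], [0.05, 0, 0, -0.089, 0]]])

```text
clock: 9.6
position: [0.5039, -0.0465, 0.0856]
ee_rot: [2.447, 1.958, -0.019]
force: [0.1, 0.1, 0.7]
width: 0.544
```

Run:
```python
from h import *
st()
im,d=eyes.get_image("side");cv2.imwrite("pics/side8.png",cv2.resize(im[130:220,260:370,::-1],None,fx=6,fy=6))
```

```text
t 9.6 pos [ 0.5039 -0.0465  0.0856] form [-0.0426 -0.1492] yaw_y -12.7 zax [-0.005 -0.013 -1.   ] F [0.1 0.1 0.7] M [ 0.02 -0.05  0.01] w 0.05 q [ 0.49  0.49 -0.69  1.96  0.43  0.84 -0.66]
```

View pics/side8.png

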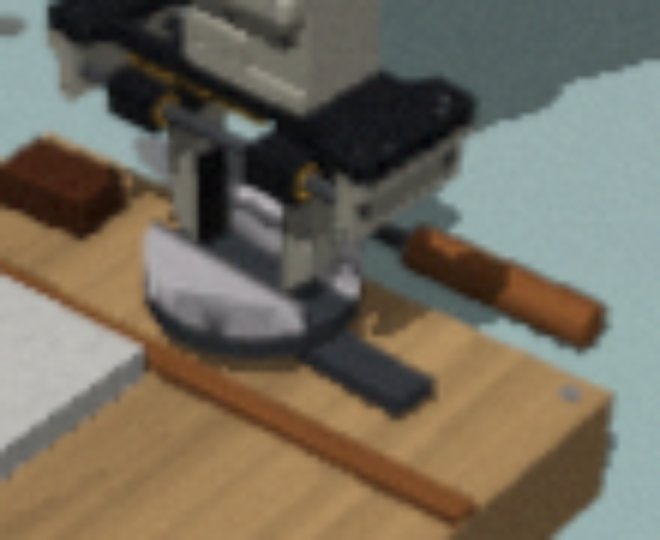

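Both fingertips stand in the slot, at zoom (205,235) and (300,280), with no contact force. I'll turn clockwise.

Emit:
step_arm(series=[[[0.05, -0.0003, -0.0006, 0, -4], [0.05, -0.0003, -0.0006, 0, -8], [0.05, -0.0003, -0.0006, 0, -12], [0.05, -0.0003, -0.0006, 0, -16], [0.05, -0.0003, -0.0006, 0, -20], [0.05, -0.0003, -0.0006, 0, -24], [0.05, -0.0003, -0.0006, 0, -28], [0.05, -0.0003, -0.0006, 0, -32], [0.05, -0.0003, -0.0006, 0, -36], [0.05, -0.0003, -0.0006, 0, -40], [0.05, -0.0003, -0.0006, 0, -44], [0.05, -0.0003, -0.0006, 0, -48], [0.05, -0.0003, -0.0006, 0, -52], [0.05, -0.0003, -0.0006, 0, -56], [0.05, -0.0003, -0.0006, 0, -60]]])

```text
clock: 10.9
position: [0.5044, -0.0468, 0.0871]
ee_rot: [3.105, 0.469, -0.019]
force: [-0.7, -0.1, -0.4]
width: 0.54
```

Run:
```python
from h import *
st()
im,d=eyes.get_image("side");cv2.imwrite("pics/side9.png",cv2.resize(im[110:240,200:370,::-1],None,fx=4.5,fy=4.5))
```

```text
t 10.9 pos [ 0.5044 -0.0468  0.0871] form [-0.0419 -0.1494] yaw_y -72.8 zax [-0.012 -0.003 -1.   ] F [-0.7 -0.1 -0.4] M [0.06 0.03 0.13] w 0.0496 q [ 0.31  0.44 -0.43  1.97  0.25  0.8  -1.53]
```

View pics/side9.png

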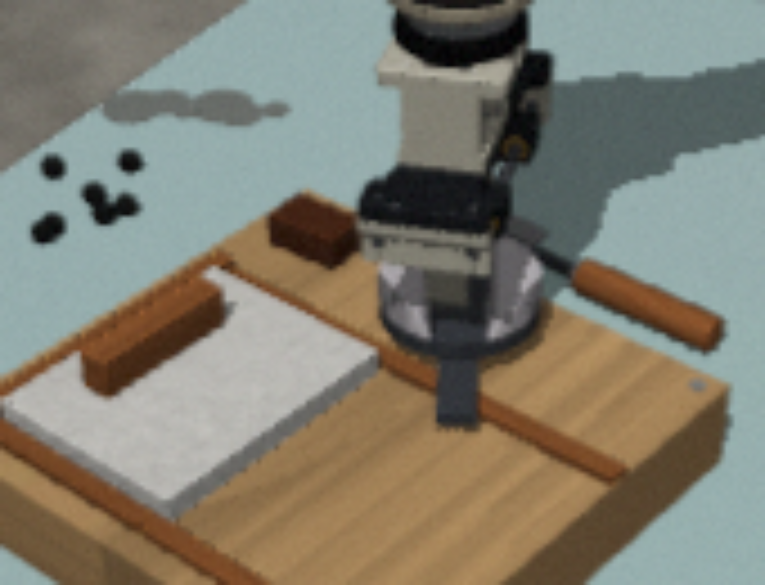

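The fastener is turning (tongue at zoom (460,390)) with a moment of 0.13 N·m. I'll continue to the stop, slowing at the end.

Emit:
step_arm(series=[[[0.05, -0.0011, -0.0005, -0.001, -4], [0.05, -0.0011, -0.0005, -0.001, -8], [0.05, -0.0011, -0.0005, -0.001, -12], [0.05, -0.0011, -0.0005, -0.001, -16], [0.05, -0.0011, -0.0005, -0.001, -20], [0.05, -0.0011, -0.0005, -0.001, -23], [0.05, -0.0011, -0.0005, -0.001, -26], [0.05, -0.0011, -0.0005, -0.001, -28], [0.05, -0.0011, -0.0005, -0.001, -30], [0.05, -0.0011, -0.0005, -0.001, -31], [0.05, -0.0011, -0.0005, -0.001, -32]]])

```text
clock: 11.87
position: [0.504, -0.0469, 0.0869]
ee_rot: [-3.111, 0.412, 0.017]
force: [0.2, 1.5, 3.3]
width: 0.544
```

Run:
```python
from h import *
st()
```

```text
t 11.87 pos [ 0.504  -0.0469  0.0869] form [-0.0424 -0.1496] yaw_y -105.1 zax [-0.01   0.004 -1.   ] F [0.2 1.5 3.3] M [ 0.38 -0.02  0.15] w 0.05 q [ 0.22  0.42 -0.3   1.98  0.16  0.78 -2.01]
```

Emit:
step_arm(series=[[[0.05, -0.0007, -0.0004, 0, -1], [0.05, -0.0007, -0.0004, 0, -2], [0.05, -0.0007, -0.0004, 0, -3], [0.05, -0.0007, -0.0004, 0, -4], [0.05, -0.0007, -0.0004, 0, -4]]])

```text
clock: 12.28
position: [0.5038, -0.0471, 0.0871]
ee_rot: [-3.094, 0.522, 0.015]
force: [1.9, 2.4, 2.7]
width: 0.545
```

Run:
```python
from h import *
st()
im,d=eyes.get_image("side");cv2.imwrite("pics/side10.png",cv2.resize(im[110:240,200:370,::-1],None,fx=4.5,fy=4.5))
```

```text
t 12.28 pos [ 0.5038 -0.0471  0.0871] form [-0.0425 -0.1498] yaw_y -109.1 zax [-0.009  0.005 -1.   ] F [1.9 2.4 2.7] M [ 0.59 -0.45  0.07] w 0.05 q [ 0.21  0.42 -0.28  1.98  0.15  0.78 -2.07]
```

View pics/side10.png

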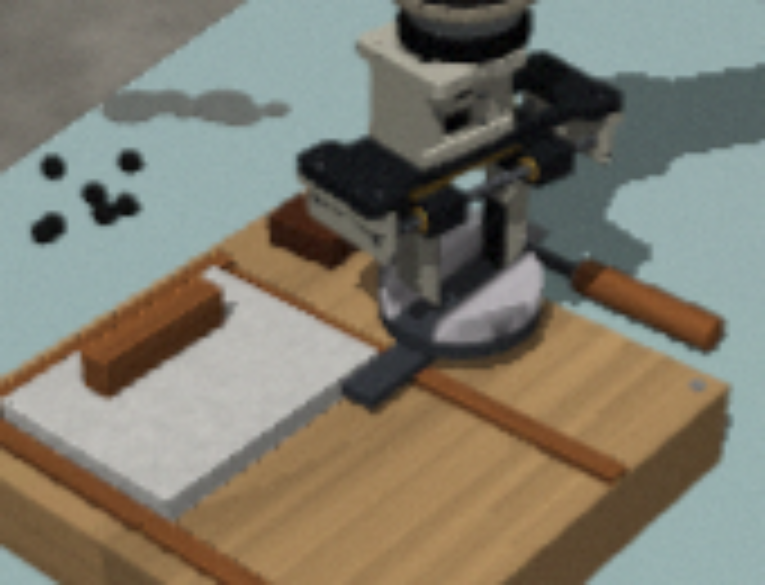

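The tongue is nearly along the cover's edge (zoom (385,375)). There's no stop torque yet, so I'll turn further.

Emit:
step_arm(series=[[[0.05, -0.0005, -0.0002, 0, -1], [0.05, -0.0005, -0.0002, 0, -2], [0.05, -0.0005, -0.0002, 0, -3], [0.05, -0.0005, -0.0002, 0, -4], [0.05, -0.0005, -0.0002, 0, -4]]])

```text
clock: 12.75
position: [0.5039, -0.0471, 0.0872]
ee_rot: [-3.074, 0.626, 0.013]
force: [5.5, 1.6, -0.4]
width: 0.543
```

Run:
```python
from h import *
st()
im,d=eyes.get_image("side");cv2.imwrite("pics/side11.png",cv2.resize(im[110:240,200:370,::-1],None,fx=4.5,fy=4.5))
im,d=eyes.get_image("top");cv2.imwrite("pics/top11.png",cv2.resize(im[115:290,205:415,::-1],None,fx=3.6,fy=3.3))
```

```text
t 12.75 pos [ 0.5039 -0.0471  0.0872] form [-0.0425 -0.1497] yaw_y -113.0 zax [-0.008  0.006 -1.   ] F [ 5.5  1.6 -0.4] M [ 0.6  -1.06  1.35] w 0.0499 q [ 0.19  0.41 -0.26  1.98  0.14  0.77 -2.12]
```

View pics/top11.png

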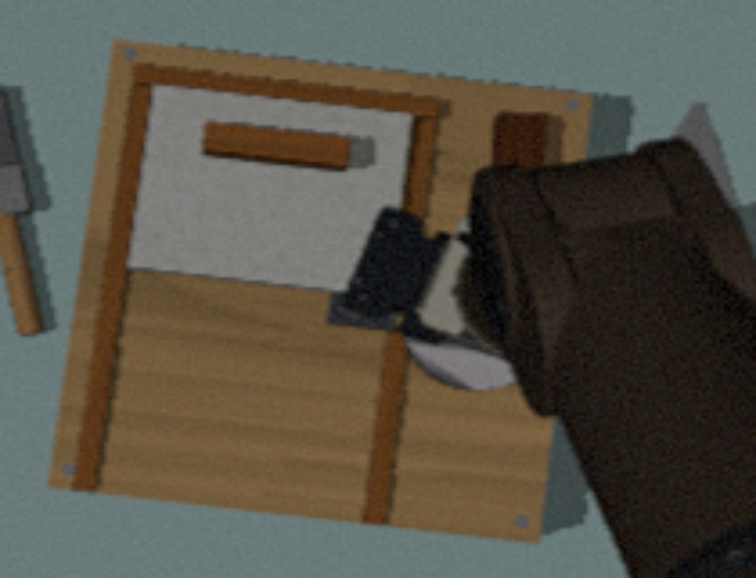

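The moment jumped to 1.35 N·m, so it's at the stop, with the tongue lying parallel behind the cover at top crop (365,310). I'll unwind to the slot's centre, lift straight up and clear away.

Emit:
step_arm(series=[[[0.05, 0, 0, 0, 5], [0.05, 0, 0, 0, 10], [0.05, 0, 0, 0, 14], [0.05, 0, 0, 0, 14], [0.05, 0, 0, 0.015, 14], [0.05, 0, 0, 0.04, 14], [0.05, 0, 0, 0.08, 14], [0.05, 0, 0, 0.12, 14], [0.05, 0, -0.01, 0.15, 14], [0.05, -0.02, -0.04, 0.16, 14], [0.05, -0.04, -0.08, 0.16, 14], [0.05, -0.06, -0.12, 0.16, 14], [0.05, -0.08, -0.16, 0.16, 14], [0.05, -0.1, -0.2, 0.16, 14], [0.05, -0.12, -0.235, 0.16, 14], [0.05, -0.13, -0.265, 0.16, 14], [0.05, -0.14, -0.29, 0.16, 14], [0.05, -0.15, -0.3, 0.16, 14], [0.05, -0.15, -0.3, 0.16, 14]]])

```text
clock: 14.43
position: [0.3499, -0.3502, 0.2466]
ee_rot: [-3.128, 0.261, 0.019]
force: [0.1, 0.5, 0.7]
width: 0.543
```

Run:
```python
from h import *
st()
im,d=eyes.get_image("side");cv2.imwrite("pics/side12.png",cv2.resize(im[80:290,160:440,::-1],None,fx=2.8,fy=2.8))
im,d=eyes.get_image("top");np.savez("top12.npz",im=im);cv2.imwrite("pics/top12.png",cv2.resize(im[115:290,205:415,::-1],None,fx=3.6,fy=3.3,interpolation=cv2.INTER_CUBIC))
```

```text
t 14.43 pos [ 0.3499 -0.3502  0.2466] form [-0.1498 -0.4723] yaw_y -99.5 zax [-0.012  0.004 -1.   ] F [0.1 0.5 0.7] M [-0.01  0.01 -0.01] w 0.0498 q [ 0.78  0.21 -0.13  1.81  0.03  1.13 -1.1 ]
```

View pics/top12.png

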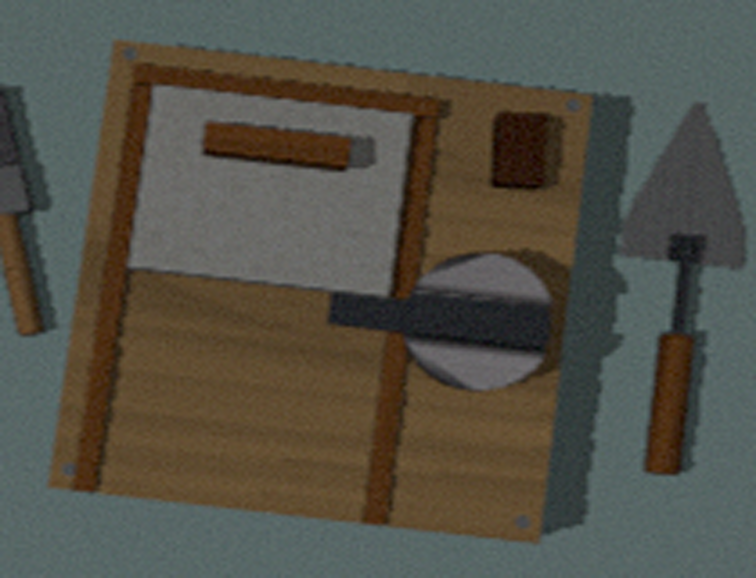

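View pics/side12.png

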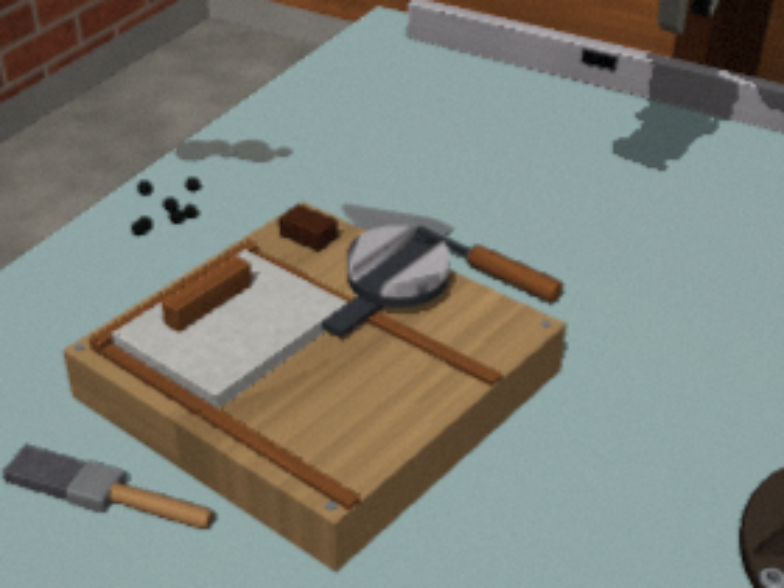

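Top crop: the tongue runs from the head to (330,307), just behind the cover's near edge, and the loose things haven't moved. I'll check the angle numerically.

Run:
```python
from h import *
g=lambda p,z:(ray("top",np.array(p)/[3.6,3.3]+[205,115],z)[0,:2]-T)@MF
t=g((330,307),.077);a=np.array([-.043,-.15]);v=t-a
print("tip",t,"angle",np.arctan2(v[1],-v[0]))
im=np.load("top12.npz")["im"];m=((im.max(2)<52)).astype(np.uint8)
m[:200]=0;m[217:]=0;m[:,:296]=0;m[:,358:]=0
c=max(cv2.findContours(m,cv2.RETR_EXTERNAL,cv2.CHAIN_APPROX_NONE)[0],key=cv2.contourArea);l=cv2.fitLine(c,cv2.DIST_HUBER,0,.01,.01).ravel()
A=ray("top",[l[2:]-20*l[:2],l[2:]+20*l[:2]],.09)[:,:2];dv=MF.T@(A[0]-A[1]);print("line angle in form deg",np.degrees(np.arctan2(dv[1],dv[0])))
print("cover near edge x",g((130,268),.078),g((388,296),.078),"cleat c",g((277,146),.106))
```

```text
tip [-0.04307615 -0.04940289] angle 1.5700393230294203
line angle in form deg 93.41576572621966
cover near edge x [-0.03110128  0.08994894] [-0.03006516 -0.08780841] cleat c [0.06751966 0.0013722 ]
```

```bash
python3 -c "
from cell import arm
print(arm.sign_off())"
```

```text
the job is handed in; nothing more can be done
None
```

The casting form is closed: the cover is home against the far batten and the fastener is turned to its stop. I handed the job in at about 14.5 s with the hand clear and no force on it.

**Cover:** I pushed it along the guides by its cleat until it stopped. The force rose to about 18 N with no further movement. In the last top view its near edge is at form x ≈ -30 to -31 mm, where home is -30 mm. The cleat centre measures x ≈ 67.5 mm against 70 mm, read from hand-picked pixels.

**Fastener:** I put both fingertips in the slot and turned clockwise until the moment jumped to 1.35 N·m, well above the roughly 0.12 N·m that turning takes. The tongue tip then measured 1.570 rad.

**Checks that disagreed:**
- **Reported height:** the fingertips stood about 25 mm higher than the reported pose and tool description implied. My first approach passed over the cleat without touching it. I corrected the height from the camera images before pushing.
- **Fastener angle:** a line fitted to the dark slot and tongue gave 93.4° instead of 90°. I put this down to shadow in the mask, because the tongue tip and the stop moment both say it is at its stop.

The offcut, brush and trowel look unmoved in the last pictures.

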